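Switch on the fur dryer at its push-and-turn knob

ROBOT

A 7-joint arm with a two-finger parallel gripper is mounted at the origin on the work surface. World frame = base frame: x ahead of the robot, y to its left, z up, the work surface at z = 0. Lengths are in m, angles in rad, forces in N, time in s.
With the tool pointing down it reaches from about 0.4 to 0.85 m from the base axis. Payload 10.4 kg.
Tool frame: the origin (TCP) lies at the very end of the fingers, on their centre line; the grasp point (between the pads) lies manip.hold_point_z behind it (manip.hold_point_z is the distance from the TCP to the grasp point, in m); z points along the fingers, y is the direction in which the jaws open and shut (so a half turn about z gives the same grasp; the last joint's range is limited). The gripper opens to 85 mm and grips with 20 to 120 N. Pads are 22 mm wide; open, the fingers measure 114 mm over their backs; the gripper's body (76 mm by 85 mm) begins 54 mm behind the grasp point. The pads swing forward as they close: fully open they stand 13 mm farther back than shut.
Start: joints at [-1.211, 0.332, -0.065, 1.46, 0.022, 1.35, -0.088], TCP at [0.233, 0.58, 0.231] pointing down, gripper open.
Joint ranges: [-2.6, 2.6], [-0.5, 2.12], [-1.47, 1.34], [0.16, 2.42], [-1.27, 4.41], [0.06, 2.06], [-2.6, 2.6]. Speed limits (rad/s): [2.22, 2.22, 2.79, 2.79, 3.14, 3.14, 3.14].

INTERFACE

Orientations are given as a unit quaternion [x, y, z, w].
In Python, from workcell import manip gives the robot as it stands.
- The arm moves only by the tool jog_arm, never from a script. Its arguments are lists of equal length, an entry for each row: "translation": the shift along the world's x, y, z in mm, a list of three; "turn": the turn about the world's z in degrees. In form: {"translation": [[x, y, z], ...], "turn": [turn, ...]}. A call has 1 to 12 rows; each row is the pose to reach, as a shift and turn from the pose measured when the call began; what a row does not reach only later rows make up. A row lasts 1/12 s, in which the tool goes at most 41.7 mm and 7.16 degrees, less where a joint would pass 70% of its speed; a pose out of reach is approached as far as the arm can. A call with a gripper value outside its range is refused whole. "grip" is the finger opening in mm, from 0 to 85.4, set as the call begins (left out, the last holds). The fingers move at their own pace and stop on an object; "grip_force" is the grip in N (left out, the last holds). Time passes only in rows, so rows that repeat a pose let the fingers close. It gives the time, the measured TCP pose, the force and the opening at its end, in the units of the state.
- manip.get_obs(): the state, without advancing time (a new reading comes with each control period).
- manip.camera(name): name is "side" or "top"; returns a dict with "frame" (420x560x3 uint8, red, green, blue), "mtx" (3x3 intrinsics, pixels), "pose" (4x4, takes a point from camera to world coordinates). Camera axes: x right, y down, z forward; pixel columns grow to the right and rows downward; lengths in m; the calibration is good to about 2 mm. A picture is of the moment at which its call begins. There is no depth.
- manip.hand_in(): hands the job in, once; it reports no verdict.
Trained networks look in a picture, given as the dict that the camera call returned (one of the last four; its "shot" number tells which), for a name from the list of things; names that differ only in an ending like _2 or _b are one class to them, and where a whole thing is asked for, a point or a joint stands for the part that bears it (a point fixed in the world has none). Each returns a list of dicts, best first, with "confidence" (0 to 1); they miss things now and then, are a little off and sometimes report something else, mostly with a low value. They report only what shows in the picture. A call takes as long as a camera call. They do not tell look-alikes from the thing itself.
- manip.outline_of(picture, label): "mask" (420x560 bool, what is visible of it) and "extent" ([left, top, right, bottom] in pixels, round what is visible of it).
- manip.pinpoint(picture, label): "at" ([column, row] in pixels: a listed point, or the origin of a listed thing).
The state is a dict: "clock": time; "joint_pos": joint angles; "joint_velocities": joint speeds; "tau": joint torques, N m; "position": TCP position; "ee_rot": TCP orientation; "ft_force": force on the tool from outside, world axes, zero at the start; "torque": the same for the moment, N m; "grip_width": opening from 0.0 (shut) to 1.0 (fully open).
Only numpy, scipy, OpenCV 4.12 (cv2) and the standard library are available. Lean on these libraries where they do the work, as an engineer would, in place of code of your own. Each camera call takes 0.05 s, during which the arm holds its last target. There are 200 camera calls.

TASK

Switch the fur dryer on: its control is the knob with the straight bar grip, on one of the two low round steel pods on the counter. Push the knob in against its spring, turn it clockwise (seen from above) past its safety stop as far as it goes, and let go so that it springs back up. Leave the light dimmer, the smooth round knob on the other pod, as it is set.

Things in the scene. Friction and masses are not known exactly. Their poses are not given: they have to be found in the camera images.
- dryer_grip (a point): Steel fur dryer knob: bar grip 50 long, 14 wide, 30 high across a round skirt 54 in diameter, 6 thick, on a fixed steel pod 110 in diameter, 40 high (mm). Point: on the vertical turning axis in the bar, 20 above the skirt's top, 10 below the bar's top, 76 above the counter when up. z up, x along the bar (engraved end -x), y across it; turns and sinks with the knob. Gap of 10 between skirt and pod.
- dryer_knob (a joint): Turn of the dryer knob, rad, growing clockwise seen from above: 0 off, 1.40 hard end stop (on). Starts in the free play, 0 to 0.2. With the knob up a safety stop blocks it at about 0.35; pushed in it turns (friction 0.05 N m); past 0.95 it can be let up again and stays where left.
- dryer_press (a joint): How far the dryer knob is pushed straight down, in m: 0 up, 0.007 fully in. The spring takes about 4 N to start and 9 N fully in, and lifts the knob when it is let go. The safety stop is cleared from 4 mm on.
- dimmer_mark (a point): Bead on the rim of the light dimmer, a smooth round steel knob 46 mm in diameter and 26 mm high that turns easily, on a second pod of the same size; to be left as it is. The bead is 18 mm from the dimmer's vertical axis and 70 mm above the counter; the point's +x points from the bead to the axis.
Not all that is in view belongs to the job. What is shaped like the part that bears dryer_grip but blue, brown or purple is not meant.

How it is judged:
On the way:
1. the dryer knob is pushed in by more than 4 mm while still before its safety stop (value of joint dryer_press above 0.004 m and value of joint dryer_knob below 0.6 rad), for 0.03 s.
At the end, for the whole second after the job is handed in: The dryer knob is turned clockwise to within 0.25 rad (14 degrees) of its end stop at 1.40 rad and has sprung back up (less than 1.5 mm in) (value of joint dryer_knob above 1.15 rad and value of joint dryer_press below 0.0015 m); the robot touches nothing.
It fails at once if the light dimmer is turned (its bead moved by more than 6 mm) (distance of dimmer_mark from where it was at the start of the episode above 0.006 m).
It also fails if it takes over 29 s, if anything falls off the work surface, if the arm or the gripper's body presses on something with over 40 N, if the wrist force passes 120 N, or if a joint passes its speed limit or range.

## Working session

There is one attempt and no reset: what is moved stays moved. The work goes in short steps, Python scripts to look and compute and a tool call to move; the robot and the scene stay as the last step left them, time stands still between calls to the robot, and variables do not carry over. Pictures are saved under pics/ and viewed, about 8 in all and at most 12, crops included, and the job is handed in when it is done.

Besides the shell and the picture viewer there is one more tool, called by a JSON object that holds its "name" and its "arguments". jog_arm: Moves the arm, as the interface text tells. Its arguments: {"type":"object","properties":{"translation":{"type":"array"},"turn":{"type":"array"},"grip":{"type":"number"},"grip_force":{"type":"number"}},"required":["translation","turn"]}

```bash
mkdir -p pics
cat > h.py <<'E'
import numpy as np, cv2
from workcell import manip
def proj(p,c):
    q=np.linalg.inv(c["pose"])@np.append(p,1); u=c["mtx"]@q[:3]; return u[:2]/u[2]
def onz(px,c,z):
    d=c["pose"][:3,:3]@np.linalg.solve(c["mtx"],[px[0],px[1],1]); o=c["pose"][:3,3]
    return o+d*(z-o[2])/d[2]
def save(n,c,box=None,s=1):
    f=c["frame"][:,:,::-1]
    if box: f=f[box[1]:box[3],box[0]:box[2]]
    cv2.imwrite("pics/"+n,cv2.resize(f,None,fx=s,fy=s,interpolation=cv2.INTER_CUBIC))
E
python3 - <<'E'
from h import *
ims=[]
for n in ("top","side"):
    c=manip.camera(n); ims.append(c["frame"])
    for l,z in (("dryer_grip",.076),("dimmer_mark",.070)):
        for r in manip.pinpoint(c,l)[:4]: print(n,l,np.round(r["at"],1),round(r["confidence"],2),onz(r["at"],c,z).round(4))
    for r in manip.outline_of(c,"dryer_grip")[:4]: print(n,"outl",r["extent"],round(r["confidence"],2))
    print(c["pose"][:3,3].round(3))
    save(n+"0.png",c)
o=manip.get_obs(); print(o["clock"],o["position"],o["ee_rot"],o["grip_width"],manip.hold_point_z)
E
```

```text
top dryer_grip [301.1 234.7] 0.79 [ 0.4104 -0.1113  0.076 ]
top dryer_grip [371.7 193.7] 0.74 [ 0.5042 -0.2717  0.076 ]
top dryer_grip [444.4 289.6] 0.71 [ 0.2908 -0.4228  0.076 ]
top dryer_grip [439.6 204. ] 0.58 [ 0.4808 -0.4236  0.076 ]
top dimmer_mark [215.1 210.4] 0.61 [0.4661 0.0834 0.07  ]
top outl [286.9, 225.4, 311.7, 251.6] 0.81
top outl [427.3, 277.6, 451.9, 300.8] 0.76
top outl [426.2, 195.5, 447.2, 216.6] 0.7
top outl [358.3, 182.4, 384.9, 202.3] 0.64
[ 0.298 -0.063  1.022]
side dryer_grip [311.5 366. ] 0.96 [ 0.2965 -0.4205  0.076 ]
side dryer_grip [349.8 256.9] 0.82 [ 0.5048 -0.2828  0.076 ]
side dryer_grip [389.  314.9] 0.74 [ 0.4798 -0.4273  0.076 ]
side dryer_grip [263.7 225. ] 0.74 [ 0.4009 -0.1067  0.076 ]
side dimmer_mark [248.2 164.2] 0.48 [0.4787 0.0841 0.07  ]
side outl [336.0, 246.7, 362.5, 272.6] 0.85
side outl [294.1, 359.3, 326.4, 388.5] 0.8
side outl [251.9, 220.6, 278.3, 241.8] 0.69
side outl [373.3, 306.5, 402.9, 333.9] 0.59
[ 0.096 -0.611  0.851]
0.4 [0.23343835 0.57972744 0.2312171 ] [ 1.90235634e-01  9.81738458e-01 -6.16411595e-05  1.44704222e-06] 0.9995938394018611 0.0187
```

View pics/top0.png

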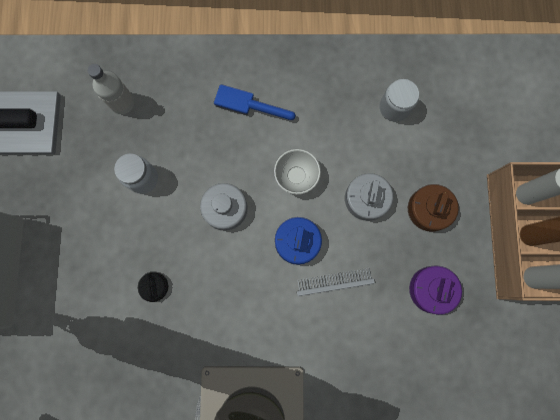

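View pics/side0.png

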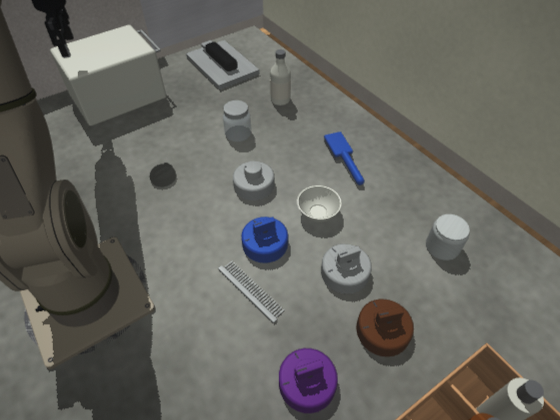

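Four bar-knobs are visible: blue (298,240), brown (434,207), purple (436,290) and bare steel (371,197), all in the top view. Only the steel one fits. The smooth steel knob at (223,206) is the dimmer. I'll confirm with a crop and refine the position.

Run:
```python
from h import *
from scipy.optimize import least_squares
P={}
for k in range(2):
  for n in ("top","side"):
    c=manip.camera(n); P[n]=c
    g=[r["at"] for r in manip.pinpoint(c,"dryer_grip")]
    t=proj([.504,-.277,.076],c); g=min(g,key=lambda a:np.linalg.norm(np.array(a)-t)); P[n+"g"]=np.array(g); print(n,t,g)
  s=least_squares(lambda p:np.r_[proj(p,P["top"])-P["topg"],proj(p,P["side"])-P["sideg"]],[.5,-.28,.07]); print(s.x,s.fun)
f=lambda n,b:cv2.resize(P[n]["frame"][b[1]:b[3],b[0]:b[2],::-1],(400,400),interpolation=cv2.INTER_CUBIC)
cv2.imwrite("pics/crop1.png",np.hstack([f("top",(340,165,405,230)),f("side",(312,232,382,302))]))
```

```text
top [374.04555255 193.80292347] [372.2, 191.1]
side [347.73021343 255.18057266] [348.7, 255.5]
[ 0.51146761 -0.27476796  0.06599046] [-0.19971425  0.43889157  0.43490641 -0.13983655]
top [374.04555255 193.80292347] [371.4, 195.7]
side [347.73021343 255.18057266] [347.4, 255.1]
[ 0.5035835  -0.27340339  0.07065076] [ 0.55416428 -1.22253953 -1.21142294  0.3861251 ]
```

View pics/crop1.png

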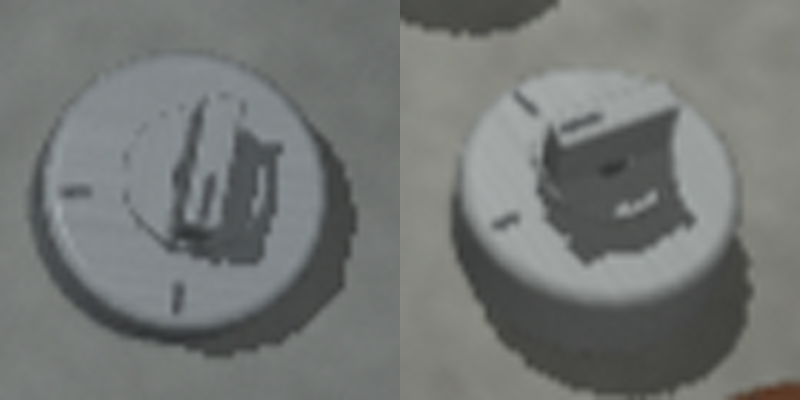

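The crop shows a bare steel bar knob on a steel pod, with the pod's top disc centred at (185,190) in the left crop. The bar's top face runs from about (222,103) to the engraved end at about (199,228). This is the dryer.

Run:
```python
from h import *
t=manip.camera("top"); s=manip.camera("side")
T=lambda x,y:(340+x*65/400-.5+.08,165+y*65/400-.5+.08)
S=lambda x,y:(312+(x-400)*70/400-.4,232+y*70/400-.4)
print("pod top", onz(T(185,190),t,.04), onz(S(600,187),s,.04))
a,b=onz(T(224,103),t,.086),onz(T(199,228),t,.086)
print("bar top",a,b,(a+b)/2,np.linalg.norm(a-b),np.degrees(np.arctan2(*(a-b)[1::-1])))
# side: bar top-face corners
q=[onz(S(*p),s,.086) for p in ((553,128),(640,86),(682,110),(567,147))]
for v in q: print(v)
print("mean",np.mean(q,0))
for c,n in((t,"top"),(s,"side")):
    m=c["frame"]; g=cv2.cvtColor(m,cv2.COLOR_RGB2GRAY)
    print(n,proj([.5035,-.2735,.04],c),proj([.5035,-.2735,.086],c))
```

```text
pod top [ 0.50783457 -0.27468207  0.04      ] [ 0.50528063 -0.27836108  0.04      ]
bar top [ 0.53057242 -0.28006331  0.086     ] [ 0.48394501 -0.26938487  0.086     ] [ 0.50725872 -0.27472409  0.086     ] 0.04783454736462924 -12.899231331361534
[ 0.48442271 -0.26778057  0.086     ]
[ 0.52324897 -0.27186044  0.086     ]
[ 0.52895578 -0.28893727  0.086     ]
[ 0.48330677 -0.27714655  0.086     ]
mean [ 0.50498356 -0.27643121  0.086     ]
top [369.19792082 197.26142296] [373.46667319 193.07190829]
side [344.54506759 263.17026966] [347.04292733 251.56379587]
```

{"name": "jog_arm", "arguments": {"translation": [[15, -32, 10], [34, -66, 20], [53, -99, 30], [72, -132, 40], [90, -165, 40], [109, -198, 40], [128, -231, 40], [147, -264, 40], [165, -297, 40], [187, -330, 40], [193, -368, 40], [199, -406, 40]], "turn": [1, 2, 3, 4, 5, 6, 7, 8, 9, 9.4, 9.4, 9.4], "grip": 70}}

```text
clock: 1.9
position: [0.4329, 0.1719, 0.2713]
ee_rot: [0.109, 0.994, 0.0, 0.0]
ft_force: [0.6, 0.8, 0.9]
grip_width: 0.819
```

{"name": "jog_arm", "arguments": {"translation": [[6, -38, 0], [12, -76, 0], [18, -114, 0], [24, -152, 0], [30, -190, 0], [36, -228, 0], [43, -266, 0], [50, -304, 0], [57, -342, 0], [64, -380, 0], [71, -418, 0], [74, -442, 0]], "turn": [0, 0, 0, 0, 0, 0, 0, 0, 0, 0, 0, 0]}}

```text
clock: 2.9
position: [0.5067, -0.2739, 0.2715]
ee_rot: [0.11, 0.994, -0.001, 0.0]
ft_force: [-0.1, -0.4, 0.4]
grip_width: 0.819
```

{"name": "jog_arm", "arguments": {"translation": [[0, -1, -40], [0, -1, -80], [0, -1, -120], [0, -1, -155], [0, -1, -165], [0, -1, -165]], "turn": [0, 0, 0, 0, 0, 0]}}

```text
clock: 3.4
position: [0.5053, -0.2741, 0.1044]
ee_rot: [0.11, 0.994, -0.0, -0.002]
ft_force: [0.1, 0.4, -0.1]
grip_width: 0.818
```

Run:
```python
from h import *
P={n:manip.camera(n) for n in("top","side")}
f=lambda n,b:cv2.resize(P[n]["frame"][b[1]:b[3],b[0]:b[2],::-1],(400,400),interpolation=cv2.INTER_CUBIC)
cv2.imwrite("pics/crop2.png",np.hstack([f("top",(330,150,430,250)),f("side",(297,202,397,302))]))
```

```text
(no output)
```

View pics/crop2.png

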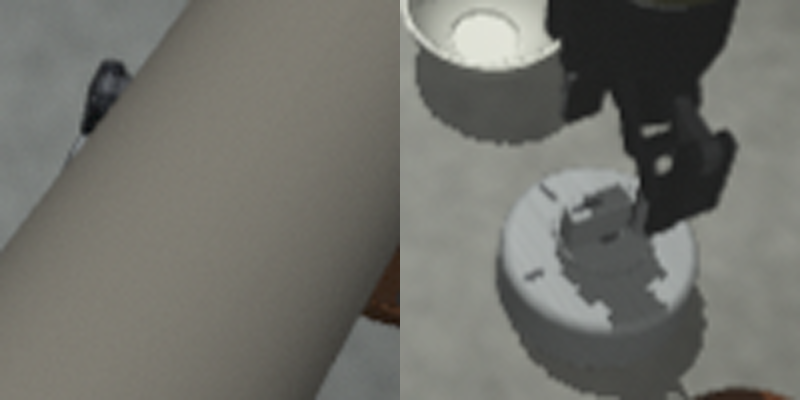

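The top view is blocked by the arm. In the side crop the fingers straddle the bar, which lies below and between the tips at about (600,215). I'll descend and grip.

{"name": "jog_arm", "arguments": {"translation": [[2, -1, -20], [2, -1, -35], [2, -1, -41], [2, -1, -41]], "turn": [0, 0, 0, 0]}}

```text
clock: 3.83
position: [0.5101, -0.2765, 0.0682]
ee_rot: [0.11, 0.994, -0.001, 0.002]
ft_force: [-0.4, 1.1, -0.2]
grip_width: 0.818
```

{"name": "jog_arm", "arguments": {"translation": [[0, 0, 0], [0, 0, 0], [0, 0, 0], [0, 0, 0], [0, 0, 0], [0, 0, 0], [0, 0, 0], [0, 0, 0], [0, 0, 0]], "turn": [0, 0, 0, 0, 0, 0, 0, 0, 0], "grip": 5, "grip_force": 50}}

```text
clock: 4.58
position: [0.5107, -0.2756, 0.0684]
ee_rot: [0.11, 0.994, -0.0, 0.002]
ft_force: [0.8, 5.0, 3.3]
grip_width: 0.148
```

Only the lower part of the pads grips the bar, so I'll regrasp lower.

{"name": "jog_arm", "arguments": {"translation": [[0, 0, 0], [0, 0, 0], [0, 0, 0], [-3, 1, -4], [-3, 1, -8], [-3, 1, -8], [-3, 1, -8]], "turn": [0, 0, 0, 0, 0, 0, 0], "grip": 40}}

```text
clock: 5.17
position: [0.5073, -0.2745, 0.06]
ee_rot: [0.11, 0.994, -0.0, 0.001]
ft_force: [-0.3, 0.4, 0.6]
grip_width: 0.464
```

{"name": "jog_arm", "arguments": {"translation": [[0, 0, 0], [0, 0, 0], [0, 0, 0], [0, 0, 0], [0, 0, 0], [0, 0, 0]], "turn": [0, 0, 0, 0, 0, 0], "grip": 5, "grip_force": 60}}

```text
clock: 5.67
position: [0.5074, -0.2745, 0.0601]
ee_rot: [0.11, 0.994, -0.0, 0.002]
ft_force: [-2.0, 1.8, 3.3]
grip_width: 0.149
```

Well gripped and centred (z 0.060). Now press.

{"name": "jog_arm", "arguments": {"translation": [[0, 0, -3], [0, 0, -6], [0, 0, -8], [0, 0, -8], [0, 0, -8]], "turn": [0, 0, 0, 0, 0]}}

```text
clock: 6.08
position: [0.5075, -0.2745, 0.0533]
ee_rot: [0.11, 0.994, 0.0, 0.002]
ft_force: [-8.3, 4.9, 21.1]
grip_width: 0.153
```

{"name": "jog_arm", "arguments": {"translation": [[0, 0, 0], [0, 0, 0], [0, 0, 0], [0, 0, 0], [0, 0, 0], [0, 0, 0], [0, 0, 0], [0, 0, 0], [0, 0, 0], [0, 0, 0], [0, 0, 0], [0, 0, 0]], "turn": [-4, -10, -16, -22, -28, -34, -40, -46, -52, -58, -63, -66]}}

```text
clock: 7.08
position: [0.5085, -0.2733, 0.0535]
ee_rot: [0.635, 0.773, -0.0, 0.001]
ft_force: [-0.3, 6.3, 7.4]
grip_width: 0.151
```

Run:
```python
from h import *
o=manip.get_obs()
for k in("position","ee_rot","ft_force","torque","grip_width","joint_pos"): print(k,np.round(o[k],3))
print(o["clock"])
```

```text
position [ 0.508 -0.273  0.053]
ee_rot [ 0.635  0.773 -0.     0.001]
ft_force [-0.349  6.323  7.429]
torque [1.365 0.035 0.133]
grip_width 0.151
joint_pos [-0.317  0.558  0.932  1.819 -0.519  1.027  1.016]
7.0833
```

{"name": "jog_arm", "arguments": {"translation": [[0, 0, 0], [0, 0, 0], [0, 0, 0], [0, 0, 0]], "turn": [-3, -6, -8, -8]}}

```text
clock: 7.42
position: [0.5088, -0.2732, 0.0536]
ee_rot: [0.688, 0.726, -0.0, 0.002]
ft_force: [-1.8, 2.2, 8.4]
grip_width: 0.15
```

Run:
```python
from h import *
o=manip.get_obs()
for k in("position","ee_rot","ft_force","torque","grip_width"): print(k,np.round(o[k],3))
print(o["clock"])
```

```text
position [ 0.509 -0.273  0.054]
ee_rot [ 0.688  0.726 -0.     0.002]
ft_force [-1.836  2.192  8.431]
torque [ 0.604  0.507 -0.07 ]
grip_width 0.15
7.4167
```

{"name": "jog_arm", "arguments": {"translation": [[0, 0, 0], [0, 0, 0], [0, 0, 0], [0, 0, 0]], "turn": [-3, -6, -6, -6]}}

```text
clock: 7.75
position: [0.5089, -0.2731, 0.0537]
ee_rot: [0.724, 0.69, -0.001, 0.002]
ft_force: [-2.1, 1.5, 7.5]
grip_width: 0.152
```

Run:
```python
from h import *
o=manip.get_obs()
for k in("position","ee_rot","ft_force","torque","grip_width"): print(k,np.round(o[k],3))
print(o["clock"])
```

```text
position [ 0.509 -0.273  0.054]
ee_rot [ 0.724  0.69  -0.001  0.002]
ft_force [-2.117  1.536  7.498]
torque [0.422 0.657 1.468]
grip_width 0.152
7.75
```

A moment of 1.47 N m about z shows it has reached the end stop. I'll ease up, open the gripper and retreat.

{"name": "jog_arm", "arguments": {"translation": [[0, 0, 2], [0, 0, 5], [0, 0, 6], [0, 0, 6]], "turn": [1, 1, 1, 1]}}

```text
clock: 8.08
position: [0.5089, -0.2731, 0.0597]
ee_rot: [0.718, 0.696, -0.001, 0.002]
ft_force: [-2.5, 0.5, 4.0]
grip_width: 0.153
```

{"name": "jog_arm", "arguments": {"translation": [[0, 0, 0], [0, 0, 0], [0, 0, 0], [0, 0, 0], [0, 0, 0], [0, 0, 0], [0, 0, 20], [0, 0, 60], [0, 0, 100], [0, 0, 140], [0, 0, 180], [0, 0, 200]], "turn": [0, 0, 0, 0, 0, 0, 0, 0, 0, 0, 0, 0], "grip": 50}}

```text
clock: 9.08
position: [0.5095, -0.2743, 0.2643]
ee_rot: [0.718, 0.696, 0.0, 0.004]
ft_force: [1.1, -0.3, 0.2]
grip_width: 0.583
```

{"name": "jog_arm", "arguments": {"translation": [[0, 35, 10], [0, 70, 20], [0, 110, 20], [0, 150, 20], [0, 190, 20], [0, 230, 20], [0, 250, 20], [0, 250, 20]], "turn": [0, 0, 0, 0, 0, 0, 0, 0]}}

```text
clock: 9.75
position: [0.5095, -0.018, 0.2841]
ee_rot: [0.715, 0.699, 0.001, 0.003]
ft_force: [0.1, 1.2, -0.9]
grip_width: 0.588
```

Run:
```python
from h import *
P={n:manip.camera(n) for n in("top","side")}
for n in P:
  print(n,[np.round(r["at"],1) for r in manip.pinpoint(P[n],"dryer_grip")],[np.round(r["at"],1) for r in manip.pinpoint(P[n],"dimmer_mark")])
f=lambda n,b:cv2.resize(P[n]["frame"][b[1]:b[3],b[0]:b[2],::-1],(400,400),interpolation=cv2.INTER_CUBIC)
cv2.imwrite("pics/crop3.png",np.hstack([f("top",(340,165,405,230)),f("side",(312,232,382,302))]))
print(manip.get_obs()["ft_force"])
```

```text
top [array([439.8, 204.3]), array([442.2, 286.9]), array([302.1, 235.2]), array([373.2, 195.5])] []
side [array([345.9, 254.4]), array([388.5, 312.5]), array([258.8, 225.1]), array([311.2, 372.5])] [array([246. , 164.7]), array([345.3, 254.1])]
[ 0.08537177 -0.14444564  0.21400449]
```

View pics/crop3.png

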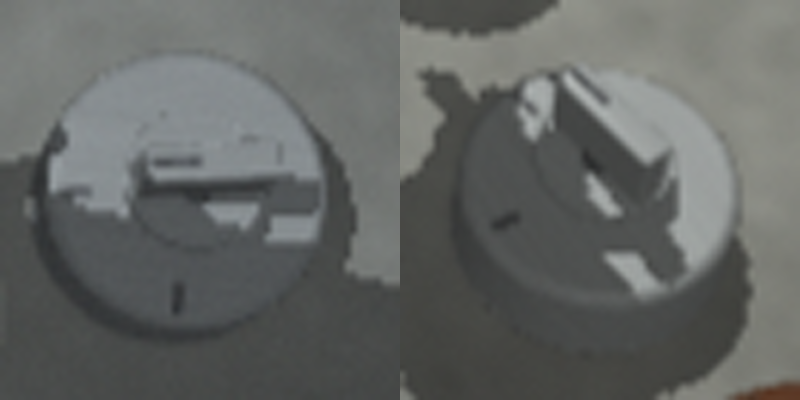

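The engraved end of the bar now points left at the second mark, (145,160) in the left crop. That is a turn of about 80° to the end stop, and the bar stands at full height. The arm is clear of everything, so I'll hand in.

```bash
python3 -c "
from workcell import manip
print(manip.hand_in())"
```

```text
the job is handed in; nothing more can be done
None
```

The dryer knob is turned on and the job is handed in, at about 10 s on the clock. I gripped the bare steel bar knob and pushed it in about 6.8 mm. I then turned it about 80° clockwise until the reaction moment rose to 1.5 N m at the end stop. After easing it back up, I released it and moved the arm clear.

**Final checks:**
- **Dryer knob:** the last picture shows the engraved end at the second mark. The bar looks fully up; I judged that from the picture, not by measuring it.
- **Arm:** the wrist force is near zero, and the gripper is about 0.28 m above the counter.
- **Dimmer:** in the side view the bead is still at about the same pixel, (246,165) now against (248,164) at the start. The network did not find it in the last top view. The gripper never came near the dimmer at low height.

The first grasp was too high on the bar, so I opened and regrasped about 8 mm lower before pressing.

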